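# Portion two banchan cups, then bring the garnish jar round and hold it

## Task

Slide the two-cup tray on its cross slides until the dispensing spout points into the middle of the large cup and wait there a full second for the portion to drop, then do the same with the small cup and leave the tray there. Then turn the garnish carousel by its upright peg until the jar with the round knob on its lid stands at the front tab of the base, and finish like that, with the gripper still closed on the peg and holding the turntable still. Leave everything else where it stands.

Things in the scene. Friction and masses are not known exactly. Their poses are not given: they have to be found in the camera images.
- tray_post (a point): centre of the top of the tray's grip post: upright, black, round, 16 mm in diameter, 84 mm tall, top 130 mm above the table; fixed on the steel tray (260 x 180 mm, top 46 mm above the table) at the middle of its edge nearest the robot. Move the post and the whole tray slides with it in both level directions without turning, and stays where it is left
- tray (a joint): position of the tray along its upper slide, m, growing away from the robot, -0.045 to 0.070; friction about 1.2 N. Both cups come under the spout well inside the travel
- saddle (a joint): position of the tray along its lower slide, m, growing to the left (seen from the robot), -0.080 to 0.080; friction about 1.2 N
- big_cup (a point): centre of the rim of the large open steel cup fixed on the tray: 80 mm across, 26 mm high, rim 72 mm above the table; in the tray it lies 140 mm beyond the post and 45 mm to its left (seen from the robot)
- small_cup (a point): centre of the rim of the small open steel cup fixed on the tray: 54 mm across, 26 mm high, rim 72 mm above the table; in the tray it lies 190 mm beyond the post and 45 mm to its right
- spout_tip (a point): lower tip of the fixed dispensing spout, 120 mm above the table, pointing straight down over the tray. The spout is a steel cone 20 mm wide under a 26 mm round body that hangs from a level arm (195 to 215 mm above the table) which runs away from the robot to a column 190 mm further back
- axle (a point): centre of the carousel's turntable, on its top face 38 mm above the table: a light wooden disc 250 mm across that turns about the vertical either way without stop (friction about 0.04 N m). Five pots are fixed on it at every 72 degrees, 70 mm from the axle: the knob jar, a flat-lidded jar on either side of it (62 mm across, top 90 mm above the table) and two shallow steel cups (58 mm, top 66 mm)
- knob_jar (a point): centre of the foot of the garnish jar, 70 mm from the axle: grey stoneware, 62 mm across, the only jar with a round knob (20 mm ball) on its lid, top of the knob 114 mm above the table
- front_place (a point): the point where the foot of the knob jar has its centre when the jar stands at the front: 70 mm from the axle, straight in line with the front tab. The front tab is a bar 16 mm wide, 20 mm high, which sticks out of the fixed black base under the turntable, its pointed end 170 mm from the axle
- peg_foot (a point): centre of the foot of the turntable's upright steel peg, round, 14 mm in diameter, 90 mm tall; on the turntable 38 mm above the table, 105 mm from the axle, exactly opposite the knob jar, between the two shallow cups
- peg_top (a point): centre of the top of that peg, 128 mm above the table, 105 mm from the axle
- turntable: the turntable with all that is fixed on it; origin on its axis at table height, its -x axis points from the axle to the knob jar, its +x axis to the peg, z up
- cup_a: loose shallow steel cup, 60 mm across, 26 mm high, standing between the tray and the carousel; origin under its centre; a bystander
- cup_b: loose shallow steel cup, 60 mm across, 26 mm high, left of the carousel; origin under its centre; a bystander
- cup_c: loose shallow steel cup, 60 mm across, 26 mm high, right of the tray; origin under its centre; a bystander
- bowl: loose grey stoneware bowl, 130 mm across, 60 mm high, beyond the carousel; origin under its centre; a bystander
- glass_box: closed glass storage box with white lid and four latch tabs, 166 x 116 x 62 mm, beyond cup and carousel; origin under its centre; a bystander
- oil_bottle: amber glass bottle, 56 mm across, 170 mm tall, right of the tray; origin under its centre; a bystander
- spoon: steel spoon, 190 mm long, lying left of the carousel on the near side; a bystander

How it is judged:
By the outcome, as a careful person would: the job done as asked, in the order asked, and still so for the second after the job is handed in, while the arm keeps its last pose, push and grip.
It also fails if it takes over 64 s, if anything falls off the work surface, if the arm or the gripper's body presses on something with over 40 N, if the wrist force passes 120 N, or if a joint passes its speed limit or range.

## Robot

A 7-joint arm with a two-finger parallel gripper is mounted at the origin on the work surface. World frame = base frame: x ahead of the robot, y to its left, z up, the work surface at z = 0. Lengths are in m, angles in rad, forces in N, time in s.
With the tool pointing down it reaches from about 0.425 to 0.925 m from the base axis. Payload 6.8 kg.
Tool frame: the origin (TCP) lies at the very end of the fingers, on their centre line; the grasp point (between the pads) lies 19 mm behind it; z points along the fingers, y is the line along which they close (so a half turn about z gives the same grasp; the last joint's range is limited). The gripper opens to 85 mm and grips with 20 to 120 N. Pads are 22 mm wide; open, the fingers measure 114 mm over their backs; the gripper's body (76 mm by 85 mm) begins 54 mm behind the grasp point. The pads swing forward as they close: fully open they stand 13 mm farther back than shut.
Start: joints at [-1.374, 0.477, 0.022, 1.555, -0.011, 1.109, -0.083], TCP at [0.203, 0.644, 0.231] pointing down, gripper open.
Joint ranges: [-2.96, 2.96], [-0.34, 2.1], [-1.41, 1.46], [0.24, 2.44], [-1.37, 4.51], [0.17, 1.92], [-2.96, 2.96]. Speed limits (rad/s): [2.39, 2.39, 3.14, 3.14, 3.14, 3.14, 3.14].

## Interface

Orientations are given as a rotation vector (axis times angle).
In Python, from bench import monitor, optics, r gives the robot as it stands.
- The arm moves only by the shell command python3 -m crank 'ROWS' [OPENING] [FORCE]. ROWS is JSON, a list of rows, each a list of 2 entries, a list of its own where there are three numbers: the shift along the tool's x, y, z in cm, then the turn, a rotation vector about the tool's x, y, z in rad. A call has 1 to 5 rows; each row shifts and turns the commanded pose from where the row before left it, along the tool's axes as they then stand; what a row does not reach is not made up. A row lasts 1/10 s, in which the tool goes at most 50 mm and 8.59 degrees, less where a joint would pass 70% of its speed; a pose out of reach is approached as far as the arm can. A call is refused whole if a number of a shift passes 5 or a number of a turn 0.15, either way. A call with a gripper value outside its range is refused whole. OPENING is the finger opening in cm, from 0 to 8.54, set as the call begins (- or left out, the last holds). The fingers move at their own pace and stop on an object; FORCE is the grip in N (left out, the last holds). Time passes only in rows, so rows that do not move let the fingers close. It gives the time, the measured TCP pose, the force, the opening and the grip force at its end, in the units of the state.
- monitor.get_obs(): the state, without advancing time (a new reading comes with each control period).
- optics.grab_frame(name): name is "scene" or "top"; returns (picture, depth): 384x512x3 uint8, red, green, blue; 384x512 float32, m along the optical axis (not along the pixel's ray), 0 where there is no reading.
- optics.camera_model(name): a dict with "vertical_fov" (degrees; the focal length in pixels is half the picture's height over the tangent of half this angle, whatever the lens; pixels are square), "cx", "cy" (the principal point, pixels), "R" (3x3) and "t" (3): a world point X has camera coordinates R X + t. Camera axes: x right, y down, z forward; pixel columns grow to the right and rows downward; lengths in m; the calibration is good to about 2 mm. A picture is of the moment at which its call begins. camera_model takes no time and is no camera call.
- r.hand_in(): hands the job in; it is judged then, once.
The state is a dict: "clock": time; "joints": joint angles; "qvel": joint speeds; "tau": joint torques, N m; "tcp_pos": TCP position; "orientation": TCP orientation; "contact_force": force on the tool from outside, world axes, zero at the start; "moment": the same for the moment, N m; "grip_width": finger opening in m; "gripper_force": force on a finger pad.
Only numpy, scipy, OpenCV 4.12 (cv2) and the standard library are available. Lean on these libraries where they do the work, as an engineer would, in place of code of your own. Each camera call takes 0.05 s, during which the arm holds its last target. There are 200 camera calls.

## Working session

There is one attempt and no reset: what is moved stays moved. The work goes in short steps, Python scripts to look and compute and a shell command to move; the robot and the scene stay as the last step left them, time stands still between calls to the robot, and variables do not carry over. Pictures are saved under pics/ and viewed, at most 10 in all, crops included, and the job is handed in when it is done.

```bash
ls; mkdir -p pics; cat > h.py <<'E'
import numpy as np,cv2
from bench import monitor, optics, r
def cam(n):
    c=optics.camera_model(n);f=192/np.tan(np.radians(c["vertical_fov"])/2);return c,f
def ray_z(n,u,v,z):
    c,f=cam(n);R=np.array(c["R"]);t=np.array(c["t"])
    d=R.T@np.array([(u-c["cx"])/f,(v-c["cy"])/f,1]);o=-R.T@t
    return o+d*(z-o[2])/d[2]
def proj(n,X):
    c,f=cam(n);p=np.array(c["R"])@np.array(X)+np.array(c["t"]);return p[0]/p[2]*f+c["cx"],p[1]/p[2]*f+c["cy"]
def cloud(n,D):
    c,f=cam(n);v,u=np.mgrid[:384,:512];P=np.stack([(u-c["cx"])/f*D,(v-c["cy"])/f*D,D],-1)
    return (P-np.array(c["t"]))@np.array(c["R"])
def snap(n,name):
    p,d=optics.grab_frame(n);np.savez(f"{name}.npz",p=p,d=d);return p,d
E
python3 - <<'E'
from h import *
for n in("scene","top"):
    p,d=snap(n,n+"0");cv2.imwrite(f"pics/{n}0.png",cv2.resize(p[:,:,::-1],(800,600),interpolation=cv2.INTER_CUBIC))
    c,f=cam(n);print(n,c,f,(d>0).mean())
o=monitor.get_obs();print(o)
E
```

```text
pics
scene {'vertical_fov': 49.052876397330444, 'cx': 257.2150298437486, 'cy': 185.7071427479297, 'R': array([[-0.44089901,  0.89750504,  0.00963115],
       [ 0.55221582,  0.27970376, -0.78538111],
       [-0.70757738, -0.34095528, -0.6189376 ]]), 't': array([ 0.25308519, -0.22012938,  2.23899994])} 420.79089235976573 0.995941162109375
top {'vertical_fov': 44.44186073927132, 'cx': 253.2035166043058, 'cy': 196.63749556569212, 'R': array([[ 0.03481083, -0.99939328, -0.00112699],
       [-0.97843731, -0.03385112, -0.20375114],
       [ 0.20358937,  0.00819544, -0.97902206]]), 't': array([-0.02435611,  0.56968492,  1.61554507])} 469.99078747491035 0.9960276285807291
{'clock': 0.1, 'joints': array([-1.37410592,  0.47770533,  0.02232268,  1.5563357 , -0.01150006,
        1.10930735, -0.08310021]), 'qvel': array([-0.00205732, -0.00201312,  0.00150487, -0.00102583,  0.00031353,
       -0.00139486,  0.00129984]), 'tau': array([ 4.03307757e-03, -5.97764146e+01,  1.61356363e+00, -2.81958318e+01,
        1.28336385e-02,  5.00657581e-03,  7.72489784e-06]), 'tcp_pos': array([0.20240246, 0.64338561, 0.2304378 ]), 'orientation': array([-4.76832817e-01, -3.10505290e+00,  2.54766758e-03]), 'contact_force': array([ 0.13720124, -0.45168275, -0.3559639 ]), 'moment': array([-0.02227043, -0.02218137,  0.02082129]), 'gripper_force': 0.0, 'grip_width': 0.08559499521478897}
```

View pics/scene0.png

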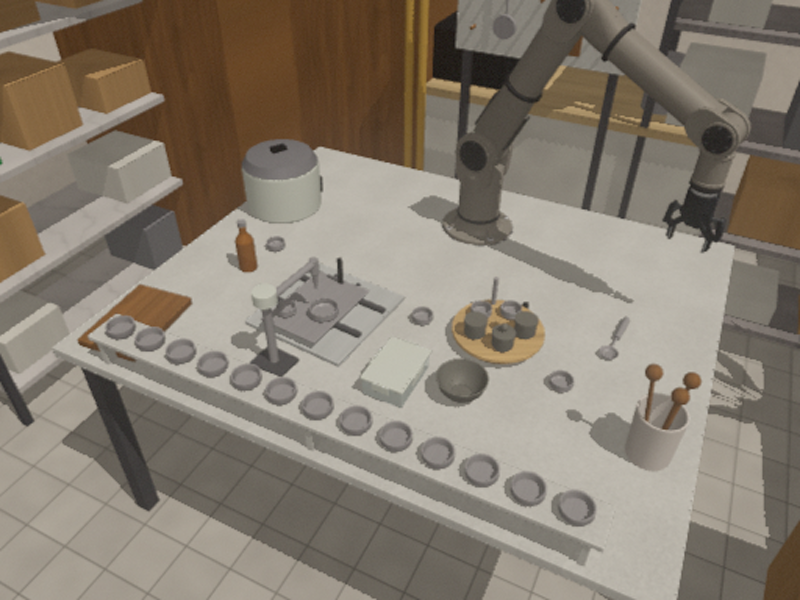

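View pics/top0.png

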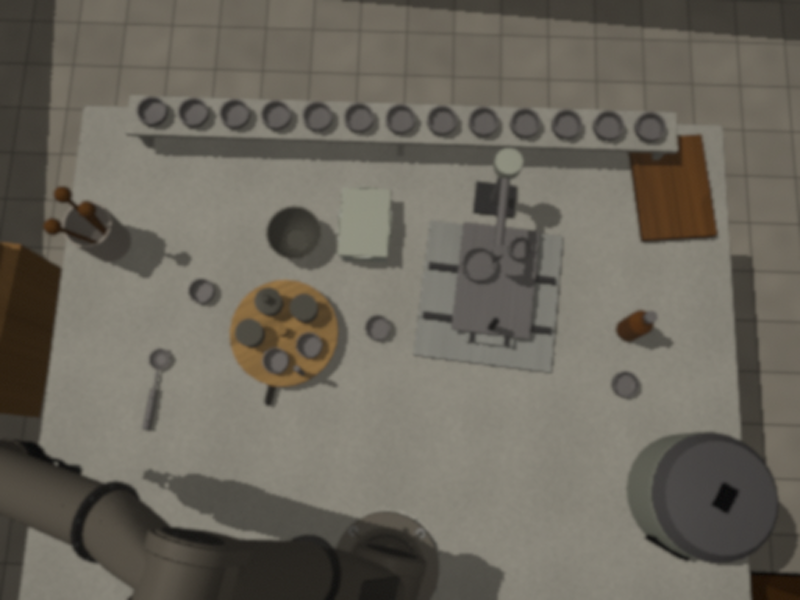

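The scene camera shows the tray with its post at about (340,265), the spout at (315,265) and the carousel at (497,330) with its peg at (495,290). In the top view the post is at (493,324), the spout arm ends near (500,255), the carousel is at (287,333) with its tab at (271,397), and the knob jar is about (268,300). I'll enlarge the key areas.

```bash
python3 - <<'E'
from h import *
t=np.load("top0.npz")["p"];s=np.load("scene0.npz")["p"]
def crop(p,u,v,w,h,k): return cv2.resize(p[v:v+h,u:u+w,::-1],None,fx=k,fy=k,interpolation=cv2.INTER_CUBIC)
a=np.hstack([crop(t,262,138,100,100,4),crop(t,140,170,100,100,4)])
b=np.hstack([crop(s,155,155,133,66,3),crop(s,280,165,80,66,3)])
b=np.hstack([b,np.zeros((b.shape[0],800-b.shape[1],3),np.uint8)])
cv2.imwrite("pics/crops.png",np.vstack([a,b]))
E
```

```text
(no output)
```

View pics/crops.png

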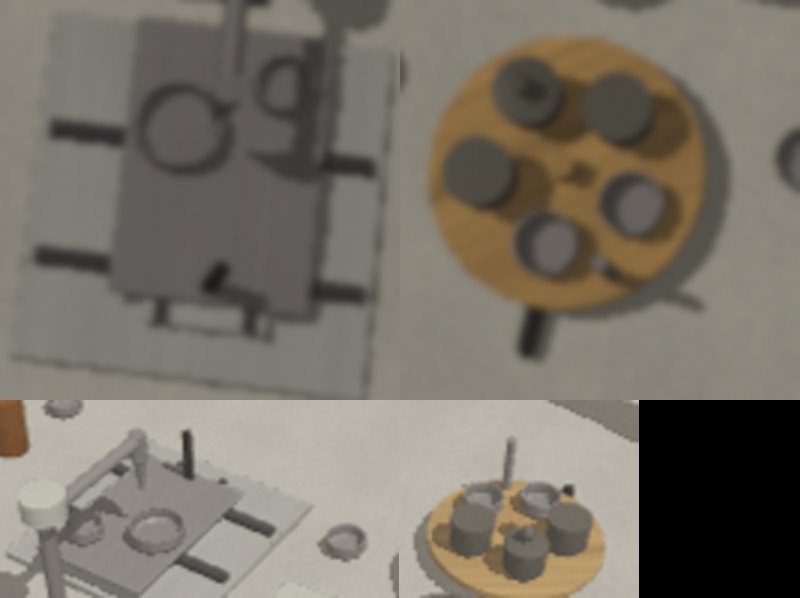

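The crops show these points:

| Point | Top image (px) | Scene image (px) |
|---|---|---|
| Post top | (317.3, 205.2) | (217.3, 165.7) |
| Spout tip | hidden | (202, 184.5) |
| Disc centre | (181.8, 213) | not read |
| Tab end | (172.5, 259.5) | not read |
| Knob | (172.8, 193) | not read |
| Peg top | (189.5, 235.7) | (317.3, 178.3) |

The big cup rim centre is at crop (184,130) in the top view, and the small cup is at (283,88).

```bash
python3 - <<'E'
from h import *
np.set_printoptions(precision=4,suppress=True)
for n in("scene","top"):
    c,f=cam(n);print(n,-np.array(c["R"]).T@np.array(c["t"]))
T=lambda x,y,u0=262,v0=138:((x+.5)/4+u0-.5,(y+.5)/4+v0-.5)
C=lambda x,y:T(x-400,y,140,170)
S=lambda x,y:((x+.5)/3+155-.5,(y-400+.5)/3+155-.5)
S2=lambda x,y:((x-399+.5)/3+280-.5,(y-400+.5)/3+165-.5)
pr=lambda k,n,uv,z:print(k,ray_z(n,*uv,z))
pr("post top","top",T(222,268),.13);pr("post sc","scene",S(187,431),.13)
pr("big","top",T(184,129),.072);pr("small","top",T(285,88),.072)
pr("big sc","scene",S(155,529),.072);pr("small sc","scene",S(83,527),.072)
pr("spout sc","scene",S(141,488),.12)
pr("axle","top",C(567,172),.038)
pr("tabend","top",C(530,358),.01);pr("tab root","top",C(537,312),.02)
pr("knob","top",C(531,90),.112);pr("knob sc","scene",S2(524,533),.110)
pr("peg top","top",C(598,263),.128);pr("peg sc","scene",S2(511,440),.128)
# depth based: spout points and disc
for n in("scene","top"):
    z=np.load(n+"0.npz");P=cloud(n,z["d"])
    m=(P[...,2]>.115)&(P[...,2]<.235)&(P[...,0]>.35)&(P[...,0]<1.0)&(P[...,1]>-.45)&(P[...,1]<.4)
    Q=P[m]
    for lo in np.arange(.115,.235,.01):
        q=Q[(Q[:,2]>=lo)&(Q[:,2]<lo+.01)&(Q[:,1]<0)]
        q=q[q[:,0]<.8] if len(q) else q
        if len(q): print(n,round(lo,3),len(q),q.mean(0)[:2],q.min(0)[:2],q.max(0)[:2])
    m=(abs(P[...,2]-.038)<.006)&(P[...,0]>.4)&(P[...,0]<.85)&(P[...,1]>.02)&(P[...,1]<.45)
    q=P[m];print("disc",len(q),q.min(0),q.max(0))
    uv=np.argwhere(m)[:,::-1].astype(np.int32);h=cv2.convexHull(uv.reshape(-1,1,2))[:,0]
    print(cv2.minEnclosingCircle(np.float32([P[v,u,:2] for u,v in h])))
E
```

```text
scene [1.8174 0.5978 1.2105]
top [ 0.2293 -0.0183  1.6977]
post top [ 0.5352 -0.223   0.13  ]
post sc [ 0.5298 -0.2211  0.13  ]
big [ 0.6718 -0.1957  0.072 ]
small [ 0.713  -0.2859  0.072 ]
big sc [ 0.6858 -0.1846  0.072 ]
small sc [ 0.7276 -0.2771  0.072 ]
spout sc [ 0.6658 -0.2161  0.12  ]
axle [0.5071 0.2507 0.038 ]
tabend [0.3426 0.2772 0.01  ]
tab root [0.3828 0.272  0.02  ]
knob [0.5653 0.2745 0.112 ]
knob sc [0.5783 0.2836 0.11  ]
peg top [0.4157 0.205  0.128 ]
peg sc [0.417  0.2056 0.128 ]
scene 0.115 8 [ 0.5524 -0.2181] [ 0.5311 -0.2261] [ 0.6672 -0.2115]
scene 0.125 10 [ 0.5855 -0.2173] [ 0.5271 -0.228 ] [ 0.6705 -0.2107]
scene 0.135 3 [ 0.6681 -0.2112] [ 0.6608 -0.2155] [ 0.674  -0.2073]
scene 0.145 7 [ 0.6705 -0.2104] [ 0.662 -0.217] [ 0.6754 -0.2055]
scene 0.155 7 [ 0.6713 -0.2097] [ 0.6642 -0.2173] [ 0.6743 -0.2035]
scene 0.165 6 [ 0.673  -0.2082] [ 0.6676 -0.2139] [ 0.6771 -0.2042]
scene 0.175 13 [ 0.6734 -0.2095] [ 0.6611 -0.2232] [ 0.6804 -0.2015]
scene 0.185 10 [ 0.6723 -0.2061] [ 0.6619 -0.2151] [ 0.6788 -0.2015]
scene 0.195 19 [ 0.717  -0.2098] [ 0.6654 -0.2186] [
[... 360 characters left out ...]
5354 -0.2232] [ 0.5268 -0.2297] [ 0.5417 -0.2163]
top 0.135 2 [ 0.5973 -0.2162] [ 0.5293 -0.2186] [ 0.6652 -0.2139]
top 0.145 2 [ 0.6633 -0.2139] [ 0.6624 -0.216 ] [ 0.6642 -0.2118]
top 0.165 3 [ 0.6619 -0.2092] [ 0.6582 -0.2124] [ 0.666  -0.2061]
top 0.175 4 [ 0.661 -0.215] [ 0.6564 -0.2218] [ 0.6729 -0.2045]
top 0.185 8 [ 0.6613 -0.2127] [ 0.6569 -0.2269] [ 0.6685 -0.2041]
top 0.195 20 [ 0.7076 -0.2196] [ 0.656  -0.2379] [ 0.7901 -0.2055]
top 0.205 162 [ 0.7257 -0.2217] [ 0.6578 -0.2376] [ 0.7998 -0.2041]
top 0.215 84 [ 0.7222 -0.2207] [ 0.6571 -0.2329] [ 0.7991 -0.2066]
disc 2312 [0.4    0.0225 0.032 ] [0.8025 0.429  0.044 ]
((0.5939114093780518, 0.21373797953128815), 0.21557657420635223)
```

Both views agree to within about 1 cm, and the sizes and radii check out: peg radius 102 mm, knob jar 71 mm, tab 167 mm. The peg has to turn about +144°. I'll move towards the carousel side first, then turn the tool to the heading that suits both grasps.

```bash
cat >> h.py <<'E'
from scipy.spatial.transform import Rotation as Rn
def rel(x,y,z,yaw=None):
    "tool-axes shift in cm to a world TCP target; tool y azimuth; remaining turn about tool z"
    o=monitor.get_obs();M=Rn.from_rotvec(o["orientation"]).as_matrix()
    az=np.degrees(np.arctan2(M[1,1],M[0,1]));s=M.T@(np.array([x,y,z])-o["tcp_pos"])*100
    print("t",round(o["clock"],2),"tcp",o["tcp_pos"].round(4),"shift cm",s.round(2),"y-az",az.round(1),"zaxis",M[:,2].round(3),"j7",o["joints"][6].round(2),"turn",None if yaw is None else np.radians(az-yaw).round(3),"F",o["contact_force"].round(1),"w",round(o["grip_width"],4))
E
M='[[-3.5,-2.8,0],[0,0,0]]'; unset M
python3 -m crank '[[[-3.5,-2.8,0],[0,0,0]],[[-3.5,-2.8,0],[0,0,0]],[[-3.5,-2.8,0],[0,0,0]],[[-3.5,-2.8,0],[0,0,0]],[[-3.5,-2.8,0],[0,0,0]]]' 8.5 40
python3 -m crank '[[[-3.5,-2.8,0],[0,0,0]],[[-3.5,-2.8,0],[0,0,0]],[[-3.5,-2.8,0],[0,0,0]],[[-3.5,-2.8,0],[0,0,0]],[[-3.5,-2.8,0],[0,0,0]]]' >/dev/null
python3 -m crank '[[[-3.5,-2.8,0],[0,0,0]],[[-3.5,-2.8,0],[0,0,0]],[[0,0,0],[0,0,0.14]],[[0,0,0],[0,0,0.14]],[[0,0,0],[0,0,0.14]]]' >/dev/null
python3 -m crank '[[[0,0,0],[0,0,0.14]],[[0,0,0],[0,0,0.14]],[[0,0,0],[0,0,0.14]],[[0,0,0],[0,0,0.14]],[[0,0,0],[0,0,0.14]]]' >/dev/null
python3 -m crank '[[[0,0,0],[0,0,0.14]],[[0,0,0],[0,0,0.14]],[[0,0,0],[0,0,0.14]],[[0,0,0],[0,0,0.14]],[[0,0,0],[0,0,0.14]]]' >/dev/null
python3 -m crank '[[[0,0,0],[0,0,0.14]],[[0,0,0],[0,0,0.14]],[[0,0,0],[0,0,0.14]],[[0,0,0],[0,0,0.14]],[[0,0,0],[0,0,0]]]' >/dev/null
python3 -c "from h import *;rel(.533,-.222,.23,-63.4)"
```

```text
clock: 0.6
tcp_pos: [0.3281, 0.4559, 0.231]
orientation: [-0.477, -3.105, 0.001]
contact_force: [0.7, -0.2, 0.4]
grip_width: 0.085
gripper_force: 0.0
t 3.1 tcp [0.502  0.1974 0.231 ] shift cm [-15.68  39.02   0.12] y-az -63.9 zaxis [-0.001 -0.001 -1.   ] j7 -1.39 turn -0.008 F [-0.4  0.3 -0.4] w 0.0852
```

```bash
python3 -m crank '[[[-1.57,3.9,0],[0,0,0]],[[-1.57,3.9,0],[0,0,0]],[[-1.57,3.9,0],[0,0,0]],[[-1.57,3.9,0],[0,0,0]],[[-1.57,3.9,0],[0,0,0]]]' >/dev/null
python3 -m crank '[[[-1.57,3.9,0],[0,0,0]],[[-1.57,3.9,0],[0,0,0]],[[-1.57,3.9,0],[0,0,0]],[[-1.57,3.9,0],[0,0,0]],[[-1.57,3.9,0],[0,0,0]]]' >/dev/null
python3 -m crank '[[[0,0,2],[0,0,0]],[[0,0,2],[0,0,0]],[[0,0,1],[0,0,0]],[[0,0,0],[0,0,0]]]' >/dev/null
python3 - <<'E'
from h import *
rel(.533,-.222,.082)
p,d=snap("top","top1");s,_=snap("scene","scene1")
a=cv2.resize(p[130:250,240:375,::-1],None,fx=4,fy=4,interpolation=cv2.INTER_CUBIC)[:480,:400+140]
b=cv2.resize(s[140:240,150:215,::-1],None,fx=4,fy=4,interpolation=cv2.INTER_CUBIC)
b=np.vstack([b,np.zeros((80,260,3),np.uint8)])
cv2.imwrite("pics/t1.png",np.hstack([a,b]))
E
```

```text
t 4.5 tcp [ 0.5325 -0.2213  0.1799] shift cm [0.03 0.11 9.78] y-az -63.7 zaxis [-0.003  0.001 -1.   ] j7 -0.48 turn None F [ 0.3 -0.5  0.8] w 0.0851
```

View pics/t1.png

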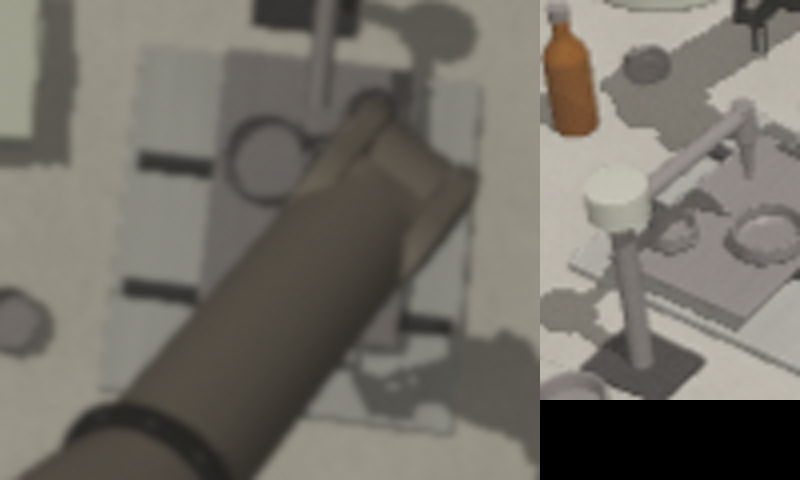

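The spout tip shows at about (749,177) in the crop and the big cup just right of it. The hand hides part of the top view, but it is clear of the spout. Now I'll descend and grip the post.

```bash
python3 -m crank '[[[0,0,2],[0,0,0]],[[0,0,2],[0,0,0]],[[0,0,2],[0,0,0]],[[0,0,2],[0,0,0]],[[0,0,1.8],[0,0,0]]]'
python3 -m crank '[[[0,0,0],[0,0,0]],[[0,0,0],[0,0,0]],[[0,0,0],[0,0,0]],[[0,0,0],[0,0,0]],[[0,0,0],[0,0,0]]]' 0.5 40
python3 -m crank '[[[0,0,0],[0,0,0]],[[0,0,0],[0,0,0]],[[0,0,0],[0,0,0]]]'
python3 - <<'E'
from h import *
rel(.533,-.222,.082)
p,d=snap("scene","scene2");P=cloud("scene",d)
cv2.imwrite("pics/s2.png",cv2.resize(p[145:225,160:260,::-1],None,fx=7,fy=7,interpolation=cv2.INTER_CUBIC))
E
```

```text
clock: 5.1
tcp_pos: [0.5345, -0.2217, 0.0836]
orientation: [3.059, 0.714, 0.003]
contact_force: [-0.0, 0.0, -0.2]
grip_width: 0.0855
gripper_force: 0.0
clock: 5.6
tcp_pos: [0.5341, -0.222, 0.0843]
orientation: [3.06, 0.712, 0.002]
contact_force: [-0.8, 0.5, 5.8]
grip_width: 0.0152
gripper_force: 38.8
clock: 5.9
tcp_pos: [0.5341, -0.222, 0.0843]
orientation: [3.06, 0.711, 0.002]
contact_force: [-1.0, 1.0, 6.9]
grip_width: 0.0149
gripper_force: 38.8
t 5.9 tcp [ 0.5341 -0.222   0.0843] shift cm [-0.1  -0.05  0.23] y-az -63.8 zaxis [ 0.001  0.    -1.   ] j7 -0.38 turn None F [-1.   1.   6.9] w 0.0149
```

View pics/s2.png

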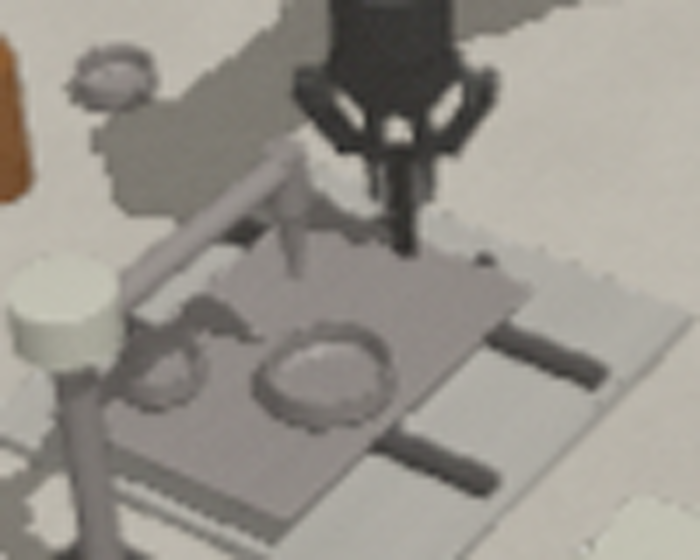

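In the scene crop the spout tip is at (295,276), the big cup's rim centre about (324,367), and the small cup's rim about (165,368). The hand is gripping the post.

```bash
python3 - <<'E'
from h import *
q=lambda x,y:(160+(x+.5)/7-.5,145+(y+.5)/7-.5)
print("spout",ray_z("scene",*q(295,276),.12),"big",ray_z("scene",*q(324,367),.072))
# tray yaw from tray edge / slot lines in top0
T=lambda x,y:((x+.5)/4+262-.5,(y+.5)/4+138-.5)
for a,b,z in(((133,20),(112,287),.046),((345,30),(317,320),.046),((112,287),(317,320),.046),((52,14),(12,356),.02),((12,356),(368,398),.02)):
    d=ray_z("top",*T(*b),z)-ray_z("top",*T(*a),z);print("edge az",np.degrees(np.arctan2(d[1],d[0])),np.linalg.norm(d))
# spout: fit vertical axis to body/cone depth points in both cams
from scipy.optimize import least_squares
for n in("scene","top"):
    z=np.load(n+"0.npz");P=cloud(n,z["d"]).reshape(-1,3)
    m=(P[:,2]>.155)&(P[:,2]<.19)&(P[:,0]>.64)&(P[:,0]<.70)&(P[:,1]>-.25)&(P[:,1]<-.18);Q=P[m]
    s=least_squares(lambda c:np.hypot(Q[:,0]-c[0],Q[:,1]-c[1])-.0125,[.667,-.2155],loss="soft_l1",f_scale=.002);print(n,len(Q),s.x,np.abs(s.fun).mean())
    # arm centre line
    m=(P[:,2]>.19)&(P[:,2]<.225)&(P[:,0]>.68)&(P[:,0]<.79)&(P[:,1]>-.26)&(P[:,1]<-.18);Q=P[m];print("arm",np.polyfit(Q[:,0]-.667,Q[:,1],1), P[(P[:,2]>.19)&(P[:,2]<.23)&(P[:,0]>.5)&(P[:,0]<.79)&(abs(P[:,1]+.22)<.04)].min(0))
# cup rims: depth points on tray at z>.062
for n in("scene","top"):
  z=np.load(n+"0.npz");P=cloud(n,z["d"]).reshape(-1,3)
  for k,c,R in(("big",(.678,-.19),.039),("small",(.719,-.282),.026)):
    m=(P[:,2]>.064)&(P[:,2]<.082)&(abs(np.hypot(P[:,0]-c[0],P[:,1]-c[1])-R)<.014);Q=P[m]
    s=least_squares(lambda c:np.hypot(Q[:,0]-c[0],Q[:,1]-c[1])-R,c,loss="soft_l1",f_scale=.002);print(n,k,len(Q),s.x,np.abs(s.fun).mean())
E
```

```text
spout [ 0.66570563 -0.21597164  0.12      ] big [ 0.68291785 -0.18873496  0.072     ]
edge az 176.66924405629436 0.25038250379295374
edge az 174.39723825781888 0.2718406352673739
edge az -97.32666459174956 0.18418142652466468
edge az 175.0969886858157 0.3244959747423343
edge az -94.80040583985124 0.3207706731004058
scene 34 [ 0.66553594 -0.21455122] 0.001837236344811949
arm [-0.10363466 -0.20840104] [ 0.65604183 -0.2327828   0.19176062]
top 12 [ 0.66965509 -0.21731538] 0.0007011113482006232
arm [-0.09187288 -0.2159839 ] [ 0.65597973 -0.23781517  0.19077568]
scene big 77 [ 0.67684734 -0.18687659] 0.0022907186571017456
scene small 54 [ 0.71797557 -0.28029987] 0.0020829352783648344
top big 61 [ 0.67776899 -0.19163449] 0.0010926229041717983
top small 55 [ 0.71853616 -0.28586977] 0.001333434941190659
```

The tray yaw is about −5°, and post plus offsets matches the cup fits to about 1 mm: big (.677,−.189), small (.719,−.283), spout (.6676,−.216). The post target for the big cup is (.5242,−.2487).

```bash
python3 -c "from h import *;rel(.5242,-.2487,.0843)"
```

```text
t 5.95 tcp [ 0.5341 -0.222   0.0842] shift cm [-2.06  1.96 -0.01] y-az -63.8 zaxis [ 0.001  0.    -1.   ] j7 -0.38 turn None F [-1.4  0.9  7. ] w 0.0154
```

```bash
python3 -m crank '[[[-0.3,0.3,0],[0,0,0]],[[-0.6,0.6,0],[0,0,0]],[[-0.6,0.55,0],[0,0,0]],[[-0.4,0.35,0],[0,0,0]],[[-0.16,0.16,0],[0,0,0]]]' >/dev/null
python3 -m crank '[[[0,0,0],[0,0,0]],[[0,0,0],[0,0,0]],[[0,0,0],[0,0,0]]]'
python3 - <<'E'
from h import *
rel(.5242,-.2487,.0843)
p,d=snap("scene","scene3");P=cloud("scene",d).reshape(-1,3)
from scipy.optimize import least_squares
c=(.6676,-.216);m=(P[:,2]>.064)&(P[:,2]<.082)&(abs(np.hypot(P[:,0]-c[0],P[:,1]-c[1])-.039)<.014);Q=P[m]
print(least_squares(lambda c:np.hypot(Q[:,0]-c[0],Q[:,1]-c[1])-.039,c,loss="soft_l1",f_scale=.002).x)
cv2.imwrite("pics/s3.png",cv2.resize(p[155:215,170:250,::-1],None,fx=8,fy=8,interpolation=cv2.INTER_CUBIC))
E
```

```text
clock: 6.75
tcp_pos: [0.5242, -0.25, 0.0843]
orientation: [3.058, 0.709, 0.003]
contact_force: [1.1, -1.2, 5.5]
grip_width: 0.0151
gripper_force: 39.1
t 6.75 tcp [ 0.5242 -0.25    0.0843] shift cm [ 0.05 -0.12 -0.  ] y-az -63.9 zaxis [ 0.002 -0.001 -1.   ] j7 -0.34 turn None F [ 1.1 -1.2  5.5] w 0.0151
[ 0.667341   -0.21562345]
```

View pics/s3.png

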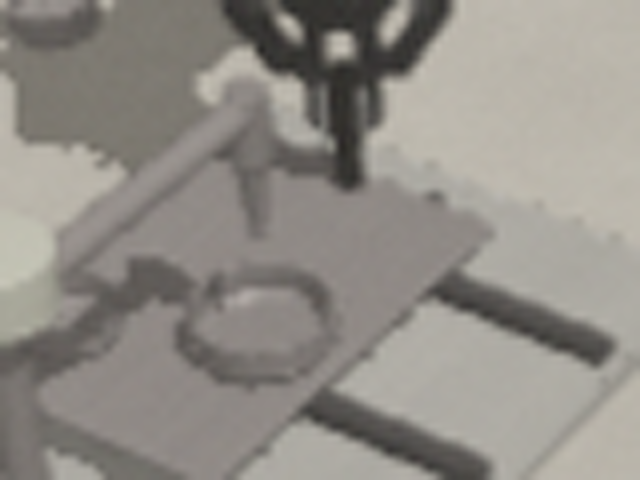

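The spout tip at (260,237) lies straight above the rim centre (257,313), which matches the expected 75 px drop. I'll wait well over a second, then move to the small cup.

```bash
python3 -m crank '[[[0,0,0],[0,0,0]],[[0,0,0],[0,0,0]],[[0,0,0],[0,0,0]],[[0,0,0],[0,0,0]],[[0,0,0],[0,0,0]]]'>/dev/null
python3 -m crank '[[[0,0,0],[0,0,0]],[[0,0,0],[0,0,0]],[[0,0,0],[0,0,0]],[[0,0,0],[0,0,0]],[[0,0,0],[0,0,0]]]'>/dev/null
python3 -m crank '[[[0,0,0],[0,0,0]],[[0,0,0],[0,0,0]],[[0,0,0],[0,0,0]],[[0,0,0],[0,0,0]],[[0,0,0],[0,0,0]]]'>/dev/null
python3 -m crank '[[[0,-0.5,0],[0,0,0]],[[0.1,-1,0],[0,0,0]],[[0.1,-1.5,0],[0,0,0]],[[0.1,-1.5,0],[0,0,0]],[[0,-1.5,0],[0,0,0]]]'>/dev/null
python3 -m crank '[[[0.1,-1.5,0],[0,0,0]],[[0.07,-1.5,0],[0,0,0]],[[0,-0.9,0],[0,0,0]],[[0,-0.47,0],[0,0,0]],[[0,0,0],[0,0,0]]]'>/dev/null
python3 -m crank '[[[0,0,0],[0,0,0]],[[0,0,0],[0,0,0]]]'
python3 - <<'E'
from h import *
rel(.4828,-.1548,.0843)
p,d=snap("scene","scene4");P=cloud("scene",d).reshape(-1,3)
from scipy.optimize import least_squares
c=(.6676,-.216);m=(P[:,2]>.064)&(P[:,2]<.082)&(abs(np.hypot(P[:,0]-c[0],P[:,1]-c[1])-.026)<.014);Q=P[m]
print(len(Q),least_squares(lambda c:np.hypot(Q[:,0]-c[0],Q[:,1]-c[1])-.026,c,loss="soft_l1",f_scale=.002).x)
cv2.imwrite("pics/s4.png",cv2.resize(p[155:215,170:250,::-1],None,fx=8,fy=8,interpolation=cv2.INTER_CUBIC))
E
```

```text
clock: 9.5
tcp_pos: [0.4825, -0.1529, 0.0841]
orientation: [-3.059, -0.712, -0.002]
contact_force: [-1.0, 2.2, 11.9]
grip_width: 0.0147
gripper_force: 40.1
t 9.5 tcp [ 0.4825 -0.1529  0.0841] shift cm [-0.06  0.19 -0.02] y-az -63.8 zaxis [ 0.001  0.001 -1.   ] j7 -0.48 turn None F [-1.   2.2 11.9] w 0.0147
51 [ 0.66691941 -0.21242987]
```

View pics/s4.png

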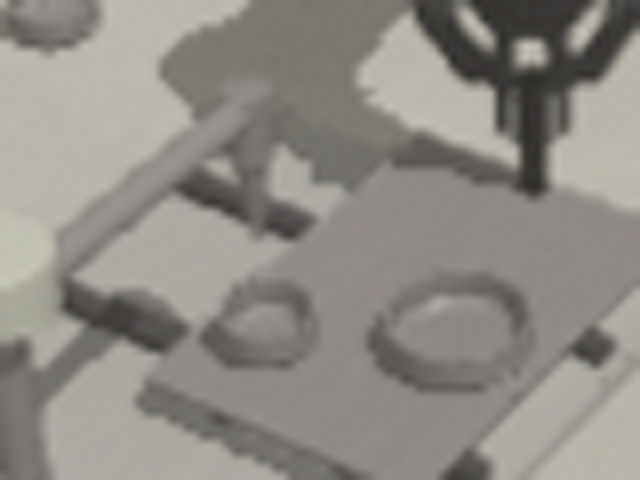

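The rim centre at (261,313) is under the tip at (259,237), but the post reads about 2 mm past target in y. I'll trim 2 mm, wait, then release.

```bash
python3 -m crank '[[[-0.03,0.1,0],[0,0,0]],[[-0.03,0.1,0],[0,0,0]],[[0,0,0],[0,0,0]],[[0,0,0],[0,0,0]],[[0,0,0],[0,0,0]]]'
python3 -m crank '[[[0,0,0],[0,0,0]],[[0,0,0],[0,0,0]],[[0,0,0],[0,0,0]],[[0,0,0],[0,0,0]],[[0,0,0],[0,0,0]]]'>/dev/null
python3 -m crank '[[[0,0,0],[0,0,0]],[[0,0,0],[0,0,0]],[[0,0,0],[0,0,0]],[[0,0,0],[0,0,0]],[[0,0,0],[0,0,0]]]'>/dev/null
python3 -m crank '[[[0,0,0],[0,0,0]],[[0,0,0],[0,0,0]],[[0,0,0],[0,0,0]],[[0,0,0],[0,0,0]],[[0,0,0],[0,0,0]]]'>/dev/null
python3 -m crank '[[[0,0,0],[0,0,0]],[[0,0,0],[0,0,0]],[[0,0,0],[0,0,0]],[[0,0,0],[0,0,0]],[[0,0,0],[0,0,0]]]' 8.5
python3 -m crank '[[[0,0,0],[0,0,0]],[[0,0,0],[0,0,0]],[[0,0,-2],[0,0,0]],[[0,0,-3],[0,0,0]],[[0,0,-3],[0,0,0]]]'
python3 -m crank '[[[0,0,-3],[0,0,0]],[[0,0,-3],[0,0,0]],[[0,0,0],[0,0,0]]]'>/dev/null
python3 - <<'E'
from h import *
rel(.4163,.2053,.19,-63.4)
p,d=snap("scene","scene5");P=cloud("scene",d).reshape(-1,3)
from scipy.optimize import least_squares
c=(.6676,-.216);m=(P[:,2]>.064)&(P[:,2]<.082)&(abs(np.hypot(P[:,0]-c[0],P[:,1]-c[1])-.026)<.014);Q=P[m]
print(len(Q),least_squares(lambda c:np.hypot(Q[:,0]-c[0],Q[:,1]-c[1])-.026,c,loss="soft_l1",f_scale=.002).x)
m=(P[:,2]>.09)&(P[:,2]<.135)&(abs(P[:,0]-.483)<.03)&(abs(P[:,1]+.155)<.03);print("post",P[m].mean(0),m.sum())
# carousel disc from top
pt,dt=snap("top","top5");P=cloud("top",dt)
m=(P[...,2]>.032)&(P[...,2]<.045)&(np.hypot(P[...,0]-.507,P[...,1]-.251)<.135)
print(P[m].min(0),P[m].max(0),m.sum())
hsv=cv2.cvtColor(pt,cv2.COLOR_RGB2HSV);w=m&(hsv[...,1]>90);w[:,:]=w
cs,_=cv2.findContours(w.astype(np.uint8),cv2.RETR_EXTERNAL,cv2.CHAIN_APPROX_NONE);k=max(cs,key=cv2.contourArea)[:,0]
e=cv2.fitEllipse(cv2.convexHull(k));print(e,ray_z("top",*e[0],.038))
E
```

```text
clock: 10.05
tcp_pos: [0.4829, -0.1552, 0.0841]
orientation: [-3.06, -0.711, -0.002]
contact_force: [-0.4, 0.5, 11.8]
grip_width: 0.015
gripper_force: 40.1
clock: 12.05
tcp_pos: [0.4822, -0.1554, 0.0831]
orientation: [-3.06, -0.711, 0.001]
contact_force: [-0.3, 0.7, -0.7]
grip_width: 0.0845
gripper_force: 0.0
clock: 12.55
tcp_pos: [0.4819, -0.1556, 0.1639]
orientation: [-3.06, -0.711, 0.002]
contact_force: [0.8, -0.6, 1.0]
grip_width: 0.0852
gripper_force: 0.0
t 12.85 tcp [ 0.4846 -0.1565  0.2268] shift cm [  9.79 -35.5    3.63] y-az -63.9 zaxis [ 0.007 -0.    -1.   ] j7 -0.67 turn -0.008 F [ 0.2  0.1 -0.3] w 0.0853
50 [ 0.66734064 -0.2153685 ]
post [ 0.48574404 -0.1506432   0.11469831] 29
[0.38443942 0.12637061 0.03200257] [0.63308938 0.37482754 0.04498249] 2390
((181.43809509277344, 212.82431030273438), (67.22003936767578, 69.30133819580078), 65.26642608642578) [0.50640332 0.25044294 0.038     ]
```

The small cup rests at (.6673,−.2154), against the spout at (.6676,−.216). Next is the peg.

```bash
python3 -m crank '[[[0.6,-2,0],[0,0,0]],[[1,-3.5,0],[0,0,0]],[[1,-3.7,0],[0,0,0]],[[1,-3.7,0],[0,0,0]],[[1,-3.7,0],[0,0,0]]]'>/dev/null
python3 -m crank '[[[1,-3.7,0],[0,0,0]],[[1,-3.7,0],[0,0,0]],[[1.1,-3.7,0],[0,0,0]],[[1,-3.5,0],[0,0,0]],[[0.8,-3,0],[0,0,0]]]'>/dev/null
python3 -m crank '[[[0.3,-1.3,1],[0,0,0]],[[0,0,2],[0,0,0]],[[0,0,1.5],[0,0,0]],[[0,0,0],[0,0,0]],[[0,0,0],[0,0,0]]]'>/dev/null
python3 - <<'E'
from h import *
rel(.4163,.2053,.082,-63.4)
p,d=snap("scene","scene6");t,_=snap("top","top6")
a=cv2.resize(p[130:230,280:370,::-1],None,fx=5,fy=5,interpolation=cv2.INTER_CUBIC)
cv2.imwrite("pics/s6.png",a)
E
```

```text
t 14.45 tcp [0.4136 0.205  0.1776] shift cm [0.28 0.09 9.56] y-az -63.9 zaxis [-0.001 -0.002 -1.   ] j7 -1.53 turn -0.009 F [-0.4  0.  -0.5] w 0.0849
```

View pics/s6.png

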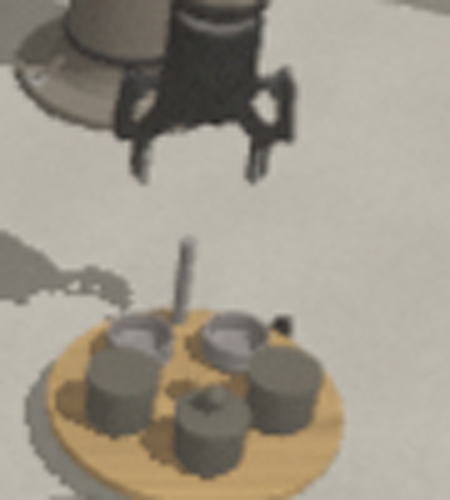

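The fingers straddle the line of the peg (peg top at (188,240), fingertips at 140 and 257). I'll descend and grip.

```bash
python3 -m crank '[[[0.1,0,2],[0,0,0]],[[0.1,0,2],[0,0,0]],[[0.1,0,2],[0,0,0]],[[0,0,2],[0,0,0]],[[0,0,1.5],[0,0,0]]]'
python3 -m crank '[[[0,0,0],[0,0,0]],[[0,0,0],[0,0,0]],[[0,0,0],[0,0,0]],[[0,0,0],[0,0,0]],[[0,0,0],[0,0,0]]]' 0.5 40
python3 -m crank '[[[0,0,0],[0,0,0]],[[0,0,0],[0,0,0]],[[0,0,0],[0,0,0]]]'
python3 -c "
from h import *
rel(.4163,.2053,.082);o=monitor.get_obs();print(o['joints'].round(2))
a=o['tcp_pos'][:2]-[.507,.2505];print(np.hypot(*a),np.degrees(np.arctan2(a[1],a[0])))"
```

```text
clock: 15.05
tcp_pos: [0.4168, 0.2077, 0.0829]
orientation: [-3.06, -0.711, -0.001]
contact_force: [-0.5, 0.2, -0.0]
grip_width: 0.0851
gripper_force: 0.0
clock: 15.55
tcp_pos: [0.4169, 0.208, 0.084]
orientation: [-3.059, -0.711, -0.002]
contact_force: [-3.1, -0.7, 11.4]
grip_width: 0.0129
gripper_force: 38.7
clock: 15.85
tcp_pos: [0.4169, 0.208, 0.0841]
orientation: [-3.059, -0.711, -0.001]
contact_force: [-1.2, -1.2, 6.5]
grip_width: 0.0128
gripper_force: 38.8
t 15.85 tcp [0.4169 0.208  0.0841] shift cm [-0.17  0.22  0.21] y-az -63.8 zaxis [ 0.001  0.001 -1.   ] j7 -1.38 turn None F [-1.2 -1.2  6.5] w 0.0128
[-1.03  0.39  0.52  2.2  -0.33  0.63 -1.38]
0.09961821308404537 -154.74312051308044
```

Gripped. The tool x axis points at the axle, so each 0.1 rad row is about +1.01 cm in y, +0.05 cm in x and −0.1 rad about z. I'll do ten rows and then check.

```bash
python3 -m crank '[[[0.01,0.5,0],[0,0,-0.05]],[[0.05,1.01,0],[0,0,-0.1]],[[0.05,1.01,0],[0,0,-0.1]],[[0.05,1.01,0],[0,0,-0.1]],[[0.05,1.01,0],[0,0,-0.1]]]'
python3 -m crank '[[[0.05,1.01,0],[0,0,-0.1]],[[0.05,1.01,0],[0,0,-0.1]],[[0.05,1.01,0],[0,0,-0.1]],[[0.01,0.5,0],[0,0,-0.05]],[[0,0,0],[0,0,0]]]'
python3 -c "
from h import *
rel(.5,.25,.084);o=monitor.get_obs();print(o['joints'].round(2),o['moment'].round(2))
a=o['tcp_pos'][:2]-[.507,.2505];print(np.hypot(*a),np.degrees(np.arctan2(a[1],a[0])))"
```

```text
clock: 16.35
tcp_pos: [0.4457, 0.1726, 0.0841]
orientation: [-2.821, -1.382, -0.002]
contact_force: [-0.0, 0.5, 2.9]
grip_width: 0.013
gripper_force: 38.9
clock: 16.85
tcp_pos: [0.4773, 0.1559, 0.0841]
orientation: [2.542, 1.846, 0.003]
contact_force: [0.3, 0.5, 6.1]
grip_width: 0.0129
gripper_force: 40.3
t 16.85 tcp [0.4773 0.1559 0.0841] shift cm [ 9.65 -0.76  0.02] y-az -18.0 zaxis [ 0.002  0.001 -1.   ] j7 -0.56 turn None F [0.3 0.5 6.1] w 0.0129
[-0.69  0.41  0.31  2.11 -0.21  0.65 -0.56] [-0.15  0.05 -0.05]
0.09910361363579913 -107.41577948270152
```

```bash
python3 -m crank '[[[0.01,0.5,0],[0,0,-0.05]],[[0.05,1.0,0],[0,0,-0.1]],[[0.05,1.0,0],[0,0,-0.1]],[[0.05,1.0,0],[0,0,-0.1]],[[0.05,1.0,0],[0,0,-0.1]]]'>/dev/null
python3 -m crank '[[[0.05,1.0,0],[0,0,-0.1]],[[0.05,1.0,0],[0,0,-0.1]],[[0.05,1.0,0],[0,0,-0.1]],[[0.05,1.0,0],[0,0,-0.1]],[[0.05,1.0,0],[0,0,-0.1]]]'
python3 -m crank '[[[0.05,1.0,0],[0,0,-0.1]],[[0.05,1.0,0],[0,0,-0.1]],[[0.05,1.0,0],[0,0,-0.1]],[[0.01,0.5,0],[0,0,-0.05]],[[0,0,0],[0,0,0]]]'
python3 - <<'E'
from h import *
rel(.5,.25,.084);o=monitor.get_obs();print(o['joints'].round(2),o['moment'].round(2))
a=o['tcp_pos'][:2]-[.507,.2505];print(np.hypot(*a),np.degrees(np.arctan2(a[1],a[0])))
t,_=snap("top","top7");s,_=snap("scene","scene7")
z=lambda p,k:cv2.resize(p[:,:,::-1],None,fx=k,fy=k,interpolation=cv2.INTER_CUBIC)
cv2.imwrite("pics/s7.png",np.hstack([z(t[170:270,135:235],4),z(s[160:260,275:375],4)]))
E
```

```text
clock: 17.85
tcp_pos: [0.5679, 0.1702, 0.0841]
orientation: [1.413, 2.803, 0.001]
contact_force: [2.4, -1.2, 2.4]
grip_width: 0.0127
gripper_force: 39.9
clock: 18.35
tcp_pos: [0.593, 0.1959, 0.0842]
orientation: [0.906, 3.004, 0.002]
contact_force: [5.2, -0.8, 2.2]
grip_width: 0.0131
gripper_force: 39.8
t 18.35 tcp [0.593  0.1959 0.0842] shift cm [10.74 -0.63 -0.03] y-az 56.4 zaxis [ 0.005  0.    -1.   ] j7 0.55 turn None F [ 5.2 -0.8  2.2] w 0.0131
[-0.41  0.56 -0.02  1.8   0.02  0.78  0.55] [-0.43 -0.87 -0.11]
0.1018805395959168 -32.423282269236395
```

View pics/s7.png

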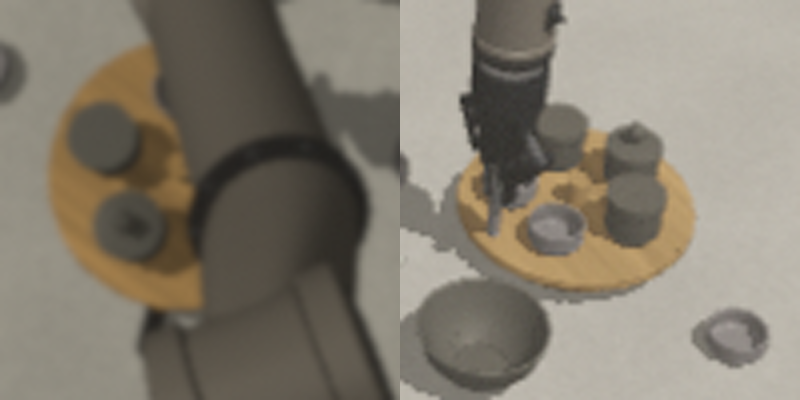

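The top view shows the knob at (132,225) and the scene view at (633,132), so the jar is nearly at the front. The tab's dark patch also includes shadow, so I'll measure the tab from depth and the knob from both views.

```bash
python3 - <<'E'
from h import *
np.set_printoptions(precision=4,suppress=True,linewidth=200)
A=np.array([.507,.2505]);ang=lambda p:np.degrees(np.arctan2(p[1]-A[1],p[0]-A[0]))
pts={}
for f in("top0","top5","scene0","scene4"):
    n=f[:-1];z=np.load(f+".npz");P=cloud(n,z["d"]);g=cv2.cvtColor(z["p"],cv2.COLOR_RGB2GRAY)
    R=np.hypot(P[...,0]-A[0],P[...,1]-A[1])
    m=(P[...,2]>.012)&(P[...,2]<.028)&(R>.133)&(R<.18)&(P[...,0]<.40)&(abs(P[...,1]-.27)<.06)
    q=P[m];print(f,m.sum(),q.mean(0) if m.sum() else "",g[m][:20])
    if m.sum()>3:
        c=q[:,:2].mean(0);print(" az mean",ang(c),"y range",q.min(0),q.max(0)); 
    if f=="top0":
        print(g[245:264,163:184]); print((P[245:264,163:184,2]*1000).astype(int))
# knob now
kt=ray_z("top",135+132.5/4-.5,170+(224.5)/4-.5,.112);ks=ray_z("scene",275+(633-400+.5)/4-.5,160+132.5/4-.5,.106)
for k in(kt,ks):print("knob",k,np.hypot(*(k[:2]-A)),ang(k))
# jar lid centroids by depth
for f in("top7","scene7","top0","scene0"):
    z=np.load(f+".npz");P=cloud(f[:-1],z["d"]);m=(P[...,2]>.1)&(P[...,2]<.12)
    for c in ((kt,) if f[-1]=="7" else (np.array([.571,.279]),)):
        mm=m&(np.hypot(P[...,0]-c[0],P[...,1]-c[1])<.022);q=P[mm];print(f,len(q),q.mean(0) if len(q) else 0,ang(q.mean(0)) if len(q) else 0)
E
```

```text
top0 40 [0.3611 0.2772 0.0193] [74 66 42 36 38 51 58 40 34 41 56 80 50 37 37 43 72 45 37 46]
 az mean 169.6218000575681 y range [0.3454 0.2678 0.012 ] [0.3779 0.2867 0.025 ]
[[135 133 130 128 125 125 120 112 105 104 103 104 105 106 106 108 109 109 109 108 107]
 [135 135 134 133 133 133 127 114  97  83  82  84  90  94 100 102 103 103 102  99  98]
 [135 135 135 135 135 134 130 115  89  64  57  59  65  76  85  89  91  91  89  87  86]
 [135 135 135 134 134 133 129 112  81  52  41  41  48  63  77  84  90  94  92  87  84]
 [135 134 135 134 134 132 126 107  74  46  37  36  46  62  77  87 100 112 112 104 100]
 [135 136 136 134 134 132 122  98  66  42  36  38  51  67  81  95 112 125 128 124 122]
 [135 136 135 135 134 131 117  89  58  40  34  41  56  72  86 103 121 131 134 133 134]
 [135 135 135 134 134 130 112  80  50  37  37  43  59  75  89 108 127 134 135 136 136]
 [134 135 134 134 132 126 106  72  45  37  37  46  63  79  93 114 130 136 136 136 137]
 [135 135 135 134 131 122  99  64  42  36  40  51  67  83 101 121 133 137 136 137 137]
 [136 136 136 135 131 118  92  60  40  37  41  56  73  8
[... 2934 characters left out ...]
.375  0.2878 0.0267]
scene0 14 [0.3534 0.2836 0.02  ] [118 109 118 124  62  60  82 144  96  57  59 133  73  80]
 az mean 167.8424892707862 y range [0.3456 0.275  0.0127] [0.368  0.2916 0.0231]
scene4 14 [0.353  0.2834 0.0201] [118 111 120 125  65  61  85 146  97  61  61  71 136  73]
 az mean 167.92466170730435 y range [0.3371 0.2748 0.012 ] [0.3666 0.2915 0.0275]
knob [0.4483 0.2825 0.112 ] 0.06685937285398375 151.3678435479234
knob [0.4541 0.2911 0.106 ] 0.06667958968025677 142.47568756574537
top7 24 [0.4506 0.2889 0.1106] 145.73510559243434
scene7 16 [0.452  0.2951 0.1096] 140.95032546794477
top0 27 [0.5705 0.2821 0.1097] 26.46251987201082
scene0 19 [0.5728 0.2878 0.1092] 29.57889653099491
```

```bash
cat > ph.py <<'E'
from h import *
from scipy.optimize import least_squares
np.set_printoptions(precision=4,suppress=True)
def lids(f,phi0,A):
    z=np.load(f+".npz");P=cloud(f[:-1],z["d"]);g=z["p"];out=[]
    for k in(-72,0,72):
        a=np.radians(phi0+k);c=A+.07*np.array([np.cos(a),np.sin(a)])
        for _ in range(4):
            m=(P[...,2]>.084)&(P[...,2]<.098)&(np.hypot(P[...,0]-c[0],P[...,1]-c[1])<.036)
            q=P[m][:,:2];c=q.mean(0) if len(q)>15 else c
        if len(q)>15: out.append((k,len(q),c,np.ptp(q,axis=0)))
    return out
E
python3 - <<'E'
from ph import *
A0=np.array([.507,.2505])
for n,p7 in(("top",146),("scene",143)):
    z=np.load(n+"0.npz");hsv=cv2.cvtColor(z["p"],cv2.COLOR_RGB2HSV);P=cloud(n,z["d"])
    w=(np.hypot(P[...,0]-.507,P[...,1]-.2505)<.15)&(hsv[...,1]>95)
    k=np.argwhere(w)[:,::-1].astype(np.float32);h=cv2.convexHull(k.reshape(-1,1,2))[:,0]
    X=np.array([ray_z(n,u,v,.038)[:2] for u,v in h])
    s=least_squares(lambda c:np.hypot(X[:,0]-c[0],X[:,1]-c[1])-c[2],[*A0,.125],loss="soft_l1",f_scale=.002).x
    print(n,"disc",s)
    A=s[:2]
    for f,p in((n+"0",26),(n+"7",p7)):
        for k,N,c,pt in lids(f,p,A):
            d=c-A;print(f,k,N,c,"r",np.hypot(*d).round(4),"knob az",(np.degrees(np.arctan2(d[1],d[0]))-k).round(1),pt)
E
```

```text
top disc [0.5077 0.2507 0.1228]
top0 -72 221 [0.5588 0.2014] r 0.071 knob az 28.0 [0.0587 0.0595]
top0 0 178 [0.57   0.2813] r 0.0694 knob az 26.1 [0.0588 0.0605]
top0 72 211 [0.4978 0.3194] r 0.0695 knob az 26.2 [0.0577 0.0597]
top7 -72 223 [0.5284 0.3181] r 0.0705 knob az 144.9 [0.0618 0.0618]
top7 0 181 [0.4504 0.291 ] r 0.07 knob az 144.9 [0.0593 0.0602]
scene disc [0.5161 0.2556 0.1227]
scene0 -72 131 [0.5602 0.2064] r 0.0661 knob az 23.8 [0.0611 0.0614]
scene0 0 113 [0.5757 0.289 ] r 0.0682 knob az 29.3 [0.0641 0.0611]
scene0 72 129 [0.4978 0.3237] r 0.0705 knob az 33.1 [0.0629 0.0613]
scene7 -72 138 [0.5298 0.3225] r 0.0683 knob az 150.5 [0.065  0.0587]
scene7 0 100 [0.4573 0.2951] r 0.0708 knob az 146.2 [0.0567 0.0576]
scene7 72 106 [0.4546 0.2157] r 0.0734 knob az -219.0 [0.0674 0.0547]
```

Using the axle-independent chords between jars, the knob azimuth is 145.1° (top) and 144.8° (scene). The tab azimuth is about 169.6° in both cameras, so 24.6° (0.43 rad) remains.

```bash
python3 -m crank '[[[0.0,0.5,0],[0,0,-0.05]],[[0.03,1.02,0],[0,0,-0.1]],[[0.04,1.02,0],[0,0,-0.1]],[[0.04,1.02,0],[0,0,-0.1]],[[0.03,0.82,0],[0,0,-0.08]]]'>/dev/null
python3 -m crank '[[[0,0,0],[0,0,0]],[[0,0,0],[0,0,0]],[[0,0,0],[0,0,0]]]'
python3 - <<'E'
from ph import *
rel(.5,.25,.084)
for n,A in(("top",np.array([.5077,.2507])),("scene",np.array([.510,.2564]))):
    snap(n,n+"8");L=lids(n+"8",168,A)
    for k,N,c,pt in L: print(n,k,N,c,np.hypot(*(c-A)).round(4),pt)
    for i in range(len(L)):
        for j in range(i): 
            d=L[i][2]-L[j][2];print("knob az",((np.degrees(np.arctan2(d[1],d[0]))-90-(L[i][0]+L[j][0])/2)%360).round(1),L[j][0],L[i][0])
E
```

```text
clock: 19.25
tcp_pos: [0.6092, 0.2364, 0.0842]
orientation: [0.247, 3.127, 0.002]
contact_force: [7.1, 0.9, -1.3]
grip_width: 0.0127
gripper_force: 39.8
t 19.25 tcp [0.6092 0.2364 0.0842] shift cm [11.   -0.37 -0.04] y-az 81.0 zaxis [ 0.005  0.001 -1.   ] j7 0.87 turn None F [ 7.1  0.9 -1.3] w 0.0127
top -72 220 [0.4982 0.3196] 0.0696 [0.0613 0.0601]
top 0 162 [0.4385 0.264 ] 0.0705 [0.0595 0.059 ]
knob az 169.0 -72 0
scene -72 132 [0.4992 0.3245] 0.0689 [0.0634 0.0601]
scene 0 96 [0.4443 0.2675] 0.0666 [0.058  0.0595]
knob az 172.1 -72 0
```

```bash
python3 - <<'E'
from h import *
t=np.load("top8.npz")["p"];s=np.load("scene8.npz")["p"]
z=lambda p,k:cv2.resize(p[:,:,::-1],None,fx=k,fy=k,interpolation=cv2.INTER_CUBIC)
cv2.imwrite("pics/s8.png",np.hstack([z(t[170:270,135:235],4),z(s[160:260,275:375],4)]))
E
```

```text
(no output)
```

View pics/s8.png

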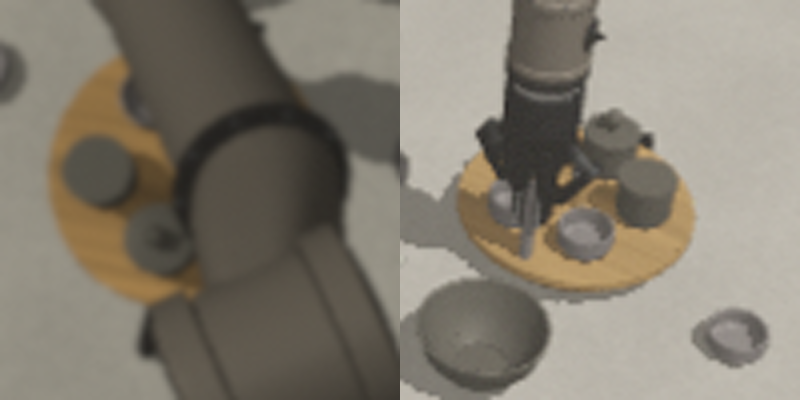

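In the scene view the axle (~576,212), the jar foot (~615,172) and the tab end (~648,138) lie on one line, so the knob jar stands at the front tab. The peg is still gripped at 40 N and nothing else has moved, so I'm handing in.

```bash
python3 -c "
from bench import r;print(r.hand_in())"
```

```text
the job is handed in; nothing more can be done
None
```

I handed the job in at about 19 s: the large cup and then the small cup each waited over a second under the spout, the tray is left at the small cup, and the knob jar is at the front tab to about 1° with the gripper still closed on the peg.

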